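# Tilt the fence tray to row up the sawn sleeves

## Task

Three short ribbed aluminium sleeves stand scattered in one of the two tilting trays on the drilling bench. Lift that tray by its red handle so that the sleeves slide into one row against its tall far fence, then lower the tray gently back to level and let go. Do not touch the sleeves with the gripper, and do not lift the other tray, the one with the orange caps.

Things in the scene. Friction and masses are not known exactly. Their poses are not given: they have to be found in the camera images.
- sleeve_tray (a joint): hinge of the tray holding the sleeves, rad: 0 = level on its stand, grows as the handle side is lifted, stop at 0.7. The hinge line runs along the foot of the tall fence. Let go, the tray falls back by its weight (lifting the handle takes about 5 N). Sleeves begin to slide at a tilt of 8 to 13 degrees; 20 to 30 degrees held for a second brings them all to the fence.
- sleeve_handle (a point): middle of the red round bar handle on the sleeve tray's near side: 12 mm thick, clear length 80 mm between its two arms, 65 mm out from the near lip, 70 mm above the bench when level, nothing beneath. Frame fixed to the tray: y along the bar, x from the bar to the fence, z up from the tray floor. Trays may stand either side, turned up to 0.4 rad.
- sleeve_fence (a point): on the hinge line: middle of the foot of the sleeve tray's tall blue fence, inner face, at floor level; axes as sleeve_handle, which lies at x -250, z +20 mm from here. Fence 38 mm high, 200 long. White floor 180 mm deep (x) from fence to near lip (14 mm high), side walls' inner faces at y -95 and +95 mm, 20 mm high. A sleeve touching the fence has its axis at x -22 mm.
- sleeve1: ribbed bare-aluminium sleeve with three inner spokes, 44 mm diameter, 30 mm tall, about 50 g, standing loose on the slick white floor of its tray; origin at the centre of its underside, z along its axis
- sleeve2: ribbed bare-aluminium sleeve with three inner spokes, 44 mm diameter, 30 mm tall, about 50 g, standing loose on the slick white floor of its tray; origin at the centre of its underside, z along its axis
- sleeve3: ribbed bare-aluminium sleeve with three inner spokes, 44 mm diameter, 30 mm tall, about 50 g, standing loose on the slick white floor of its tray; origin at the centre of its underside, z along its axis
- cap_tray (a joint): hinge of the other, identical tray (blue frame, white floor, red handle) that holds two orange plastic caps; not to be lifted; 0 = level

How it is judged:
On the way:
1. the sleeve tray is tilted by its handle past 0.15 rad (value of joint sleeve_tray above 0.15 rad), for 0.1 s.
At the end, for the whole second after the job is handed in: All three sleeves stand upright (within 10 degrees) and at rest on the sleeve tray's floor, each within about 14 mm of touching the tall fence; the tray is level again (hinge below 0.05 rad) and the cap tray is level (x of sleeve1 in the frame of sleeve_fence between -0.036 and -0.01 m and z of sleeve1 in the frame of sleeve_fence between -0.01 and 0.01 m and angle between each of sleeve1, sleeve2, sleeve3's own z axis and vertical below 0.17 rad and linear speed of each of sleeve1, sleeve2, sleeve3 below 0.02 m/s and x of sleeve2 in the frame of sleeve_fence between -0.036 and -0.01 m and z of sleeve2 in the frame of sleeve_fence between -0.01 and 0.01 m and x of sleeve3 in the frame of sleeve_fence between -0.036 and -0.01 m and z of sleeve3 in the frame of sleeve_fence between -0.01 and 0.01 m and value of joint each of sleeve_tray, cap_tray below 0.05 rad).
It fails at once if the gripper or arm presses on a sleeve (over 1 N) (contact force between any of the fingers, the arm and sleeve1 above 1 N or contact force between any of the fingers, the arm and sleeve2 above 1 N or contact force between any of the fingers, the arm and sleeve3 above 1 N).
It fails at once if the cap tray is tilted (past 0.08 rad) (value of joint cap_tray above 0.08 rad).
It fails at once if the sleeve tray is dropped (falls faster than 2 rad/s) (velocity of joint sleeve_tray below -2 rad/s).
It also fails if it takes over 38 s, if anything falls off the work surface, if the arm or the gripper's body presses on something with over 40 N, if the wrist force passes 120 N, or if a joint passes its speed limit or range.

## Robot

A 7-joint arm with a two-finger parallel gripper is mounted at the origin on the work surface. World frame = base frame: x ahead of the robot, y to its left, z up, the work surface at z = 0. Lengths are in m, angles in rad, forces in N, time in s.
With the tool pointing down it reaches from about 0.35 to 0.9 m from the base axis. Payload 19.9 kg.
Tool frame: the origin (TCP) lies between the finger pads; the fingertips stand 14 mm ahead of it and the grasp point (between the pads) lies 5 mm behind it; y points along the fingers, z is the direction in which the jaws open and shut, and the axes are right-handed (so a half turn about y gives the same grasp; the last joint's range is limited). The gripper opens to 94 mm and grips with 3 to 60 N. Pads are 16 mm wide; open, the fingers measure 119 mm over their backs; the gripper's body (75 mm by 177 mm) begins 78 mm behind the grasp point.
Start: joints at [-1.228, 0.417, -0.01, 1.614, 0.005, 1.111, -0.053], TCP at [0.235, 0.579, 0.219] pointing down, gripper open.
Joint ranges: [-2.81, 2.81], [-0.39, 2.02], [-1.27, 1.25], [0.06, 2.57], [-1.19, 4.33], [0.19, 2], [-2.82, 2.82]. Speed limits (rad/s): [1.89, 1.89, 2.39, 2.39, 3.01, 3.01, 3.01].

## Interface

Orientations are given as a unit quaternion [w, x, y, z].
In Python, from plant import bot gives the robot as it stands.
- The arm moves only by the tool carry_out, never from a script. Its argument "moves" is text: rows parted by semicolons, each of 7 numbers parted by spaces: the turn, a rotation vector about the tool's x, y, z in rad, then the shift along the tool's x, y, z in m, then the finger opening in m, from 0 to 0.094. In form: ax ay az x y z grip; .... A call has 1 to 12 rows; each row shifts and turns the commanded pose from where the row before left it, along the tool's axes as they then stand; what a row does not reach is not made up. A row lasts 1/8 s, in which the tool goes at most 62.5 mm and 10.7 degrees, less where a joint would pass 70% of its speed; a pose out of reach is approached as far as the arm can. A call with a gripper value outside its range is refused whole. The fingers move at their own pace and stop on an object; "grip_force" is the grip in N (left out, the last holds). Time passes only in rows, so rows that do not move let the fingers close. It gives the time, the measured TCP pose, the force and the opening at its end, in the units of the state.
- bot.observe(): the state, without advancing time (a new reading comes with each control period).
- bot.get_image(name): name is "scene" or "side" or "wrist"; returns the picture (480x640x3 uint8, red, green, blue); there is no depth.
- bot.calibration(name): a dict with "fovy" (degrees; the focal length in pixels is half the picture's height over the tangent of half this angle, whatever the lens; pixels are square), "cx", "cy" (the principal point, pixels), "k1" (the pictures are not rectified: a ray, as slopes to the right and down, at radius r is drawn at 1 + k1 r^2 times it, then the intrinsics apply), "view" (4x4, takes a point from world to camera coordinates); the wrist camera has in their place "T_tool_cam" (4x4, takes a point from camera to tool coordinates, whose origin is the TCP and whose axes are the tool frame's). Camera axes: x right, y down, z forward; pixel columns grow to the right and rows downward; lengths in m; the calibration is good to about 2 mm. A picture is of the moment at which its call begins: read the wrist's pose just before it. calibration takes no time and is no camera call.
- bot.finish_job(): hands the job in, once; it reports no verdict.
The state is a dict: "time": time; "joints": joint angles; "joint_vel": joint speeds; "joint_efforts": joint torques, N m; "tool_pos": TCP position; "tcp_rot": TCP orientation; "wrist_force": force on the tool from outside, world axes, zero at the start; "moment": the same for the moment, N m; "finger_gap": opening from 0.0 (shut) to 1.0 (fully open).
Only numpy, scipy, OpenCV 4.12 (cv2) and the standard library are available. Lean on these libraries where they do the work, as an engineer would, in place of code of your own. Each camera call takes 0.05 s, during which the arm holds its last target.

## Working session

There is one attempt and no reset: what is moved stays moved. The work goes in short steps, Python scripts to look and compute and a tool call to move; the robot and the scene stay as the last step left them, time stands still between calls to the robot, and variables do not carry over. Pictures are saved under pics/ and viewed, and the job is handed in when it is done.

Besides the shell and the picture viewer there is one more tool, called as a command line: name --argument value ..., lists and objects as JSON in quotes. carry_out: Moves the arm, as the interface text tells. Its arguments: {"type":"object","properties":{"moves":{"type":"string"},"grip_force":{"type":"number"}},"required":["moves"]}

```bash
mkdir -p pics
python3 - <<'E'
from plant import bot
import cv2
s=bot.observe();print(s)
for n in("scene","side","wrist"):
    cv2.imwrite(f"pics/{n}0.png",bot.get_image(n)[:,:,::-1]);print(n,bot.calibration(n))
E
```

```text
{'time': 0.0, 'joints': array([-1.22747237,  0.41796764, -0.01028595,  1.61415888,  0.00470757,
        1.11068457, -0.05300564]), 'joint_vel': array([ 4.36623947e-04, -4.38938874e-04,  3.27755765e-04, -1.26383996e-03,
       -4.35408735e-05, -1.57788472e-03,  2.32486411e-04]), 'joint_efforts': array([ 9.71711088e-04, -8.51248169e+01,  6.38960749e-01, -4.25976241e+01,
       -4.88966913e-02,  1.85620371e-02,  1.10850935e-04]), 'tool_pos': array([0.23451314, 0.57895762, 0.21883574]), 'tcp_rot': array([-0.69363675,  0.69447716, -0.13526571,  0.13517666]), 'wrist_force': array([-0.50236137,  0.54911279, -0.20860145]), 'moment': array([-0.0036274 ,  0.01191183,  0.06249289]), 'finger_gap': 0.9996819608152265}
scene {'fovy': 44.738156481457985, 'cx': 323.18879101158575, 'cy': 245.810780502713, 'k1': 0.004564861461494012, 'view': array([[ 0.43398968,  0.90076069, -0.01682637, -0.22145066],
       [ 0.70932369, -0.35315025, -0.61003672, -0.37592599],
       [-0.55543933,  0.2528143 , -0.79219447,  1.44012821],
       [ 0.        ,  0.        ,  0.        ,  1.        ]])}
side {'fovy': 46.24103800705956, 'cx': 324.998582823592, 'cy': 235.24687162306398, 'k1': 0.007983312740802951, 'view': array([[-0.99861469, -0.05246382, -0.00403017,  0.5828416 ],
       [-0.02260071,  0.49683334, -0.86755163,  0.13084792],
       [ 0.04751739, -0.86625872, -0.4973308 ,  0.95562288],
       [ 0.        ,  0.        ,  0.        ,  1.        ]])}
wrist {'fovy': 67.28796313100354, 'cx': 323.2864077380649, 'cy': 240.04620371244738, 'k1': -0.05384067236871777, 'T_tool_cam': array([[ 2.07668803e-03,  9.71007962e-01,  2.39038127e-01,
        -6.94699954e-02],
       [ 1.07417114e-03, -2.39040670e-01,  9.71008962e-01,
        -1.64861703e-01],
       [ 9.99997267e-01, -1.75971483e-03, -1.53944162e-03,
        -7.06679808e-04],
       [ 0.00000000e+00,  0.00000000e+00,  0.00000000e+00,
         1.00000000e+00]])}
```

View pics/scene0.png

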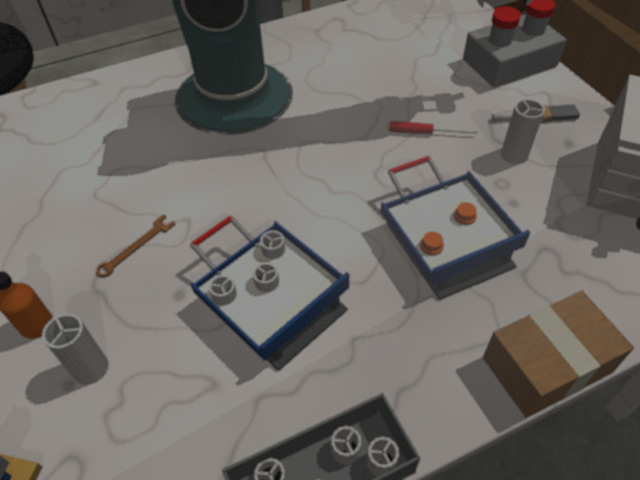

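View pics/side0.png

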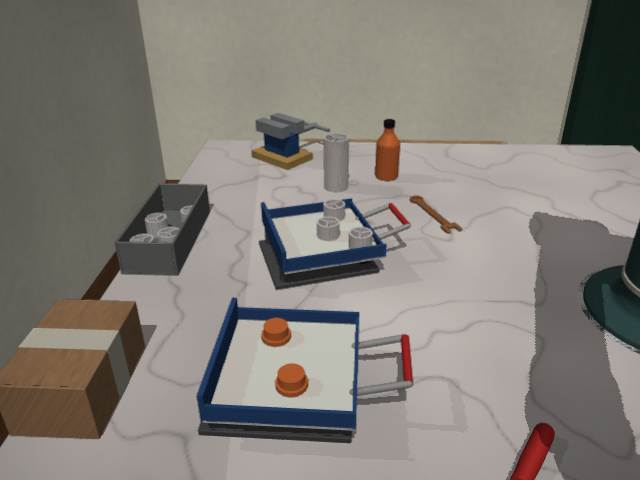

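View pics/wrist0.png

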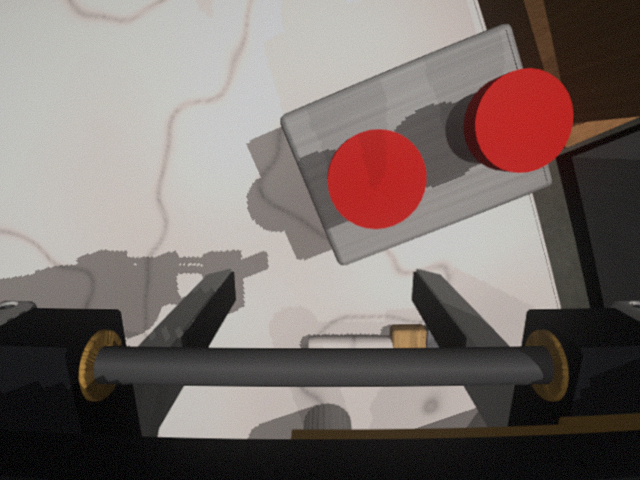

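```bash
cat > h.py <<'E'
from plant import bot
import cv2, numpy as np
from scipy.spatial.transform import Rotation as R
def intr(c):
    f=240/np.tan(np.radians(c["fovy"])/2)
    return f
def view(n,s=None):
    c=bot.calibration(n)
    if n!="wrist": return c,np.array(c["view"])
    s=s or bot.observe(); q=s["tcp_rot"]
    T=np.eye(4);T[:3,:3]=R.from_quat([q[1],q[2],q[3],q[0]]).as_matrix();T[:3,3]=s["tool_pos"]
    return c,np.linalg.inv(T@c["T_tool_cam"])
def ray(n,px,s=None):
    c,V=view(n,s);f=intr(c)
    d=np.array([(px[0]-c["cx"])/f,(px[1]-c["cy"])/f]);u=d.copy()
    for _ in range(20): u=d/(1+c["k1"]*(u@u))
    Rm=V[:3,:3];o=-Rm.T@V[:3,3];v=Rm.T@np.array([u[0],u[1],1]);return o,v/np.linalg.norm(v)
def onplane(n,px,z,s=None):
    o,v=ray(n,px,s);return o+v*(z-o[2])/v[2]
def tri(rs):
    A=0;b=0
    for o,v in rs:
        P=np.eye(3)-np.outer(v,v);A=A+P;b=b+P@o
    return np.linalg.solve(A,b)
def proj(n,p,s=None):
    c,V=view(n,s);q=V[:3,:3]@p+V[:3,3];u=q[:2]/q[2];u=u*(1+c["k1"]*(u@u));return u*intr(c)+[c["cx"],c["cy"]]
def redmask(im):
    h=cv2.cvtColor(im,cv2.COLOR_BGR2HSV)
    return (((h[...,0]<6)|(h[...,0]>172))&(h[...,1]>150)&(h[...,2]>60)).astype(np.uint8)
E
python3 - <<'E'
from h import *
for n in("scene","side"):
    im=cv2.imread(f"pics/{n}0.png");k,l,st,ce=cv2.connectedComponentsWithStats(redmask(im))
    for i in range(1,k):
        if st[i,4]<40: continue
        ys,xs=np.where(l==i);(c,wh,a)=r=cv2.minAreaRect(np.c_[xs,ys].astype(np.float32))
        b=cv2.boxPoints(r);e=sorted([(np.linalg.norm(b[j]-b[(j+1)%4]),j) for j in range(4)])
        j=e[0][1];j2=(j+2)%4
        m1=(b[j]+b[(j+1)%4])/2;m2=(b[j2]+b[(j2+1)%4])/2
        print(n,st[i,4],ce[i].round(1),wh,m1,m2,onplane(n,ce[i],.07).round(4),onplane(n,m1,.07).round(4),onplane(n,m2,.07).round(4))
E
```

```text
scene 365 [542.4   7.4] (17.0, 27.0) [555.    8.5] [528.    8.5] [0.1225 0.8237 0.07  ] [0.1418 0.8489 0.07  ] [0.1097 0.7873 0.07  ]
scene 466 [507.  16.] (22.0, 26.0) [520.  17.] [494.  17.] [0.1136 0.7177 0.07  ] [0.1325 0.7444 0.07  ] [0.102  0.6857 0.07  ]
scene 112 [415.6 125.3] (33.2342414855957, 3.9801487922668457) [398.1287  123.71288] [431.19803 127.01981] [0.3694 0.2893 0.07  ] [0.3481 0.2587 0.07  ] [0.3892 0.3162 0.07  ]
scene 77 [409.8 164.1] (2.218067169189453, 36.999244689941406) [427.039   158.11136] [392.11694 170.33408] [0.4653 0.2178 0.07  ] [0.4662 0.2579 0.07  ] [0.4646 0.177  0.07  ]
scene 176 [211.7 230.8] (4.084839344024658, 44.6448974609375) [229.95844 217.94109] [193.48499 243.68706] [ 0.4513 -0.2002  0.07  ] [ 0.4369 -0.1589  0.07  ] [ 0.4652 -0.24    0.07  ]
side 123 [397.4 213.5] (25.380863189697266, 4.880934715270996) [389.1235  203.89412] [405.64114 223.16472] [ 0.4495 -0.208   0.07  ] [ 0.4641 -0.2502  0.07  ] [ 0.436  -0.1683  0.07  ]
side 345 [406.1 358.1] (45.63002014160156, 7.786074638366699) [403.80328 334.83603] [407.93445 380.27866] [0.4627 0.2133 0.07  ] [0.4625 0.165  0.07  ] [0.4634 0.2547 0.07  ]
side 1327 [533.9 452.6] (22.807889938354492, 65.74040222167969) [548.4     424.70004] [519.      483.50003] [0.3323 0.3595 0.07  ] [0.3049 0.3189 0.07  ] [0.3584 0.3997 0.07  ]
```

```bash
cat >> h.py <<'E'
def tool(s):
    q=s["tcp_rot"];return R.from_quat([q[1],q[2],q[3],q[0]]).as_matrix(),s["tool_pos"]
E
python3 - <<'E'
from h import *
sc=[(211.7,230.8),(229.96,217.94),(193.48,243.69)];sd=[(397.4,213.5),(405.64,223.16),(389.12,203.9)]
P=[tri([ray("scene",a),ray("side",b)]) for a,b in zip(sc,sd)];print(np.round(P,4))
d=P[1]-P[2];yaw=np.arctan2(-d[0],d[1]);print("yaw",yaw)
H=P[0]
im=cv2.imread("pics/scene0.png");im2=cv2.imread("pics/side0.png")
for y in(.28,.335,.39):
  pass
y=yaw;X=np.array([np.cos(y),np.sin(y),0]);Y=np.array([-X[1],X[0],0]);F=H+.25*X-[0,0,.02];print("fence",F)
for n,i in(("scene",im),("side",im2)):
  for dx,dy,z in((0,100,.038),(0,-100,.038),(-180,-100,.014),(-180,100,.014),(-250,-40,.02),(-250,40,.02)):
    p=proj(n,F+X*dx/1e3+Y*dy/1e3+[0,0,z]);cv2.circle(i,tuple(int(v) for v in p.round()),2,(0,255,0),-1)
cv2.imwrite("pics/chk.png",np.hstack([im[180:380,160:400],im2[180:380,230:470]]).repeat(1,0))
Rt,p=tool(bot.observe());print(Rt.round(3),p)
for sg in(1,-1):
  z=sg*X;yy=np.array([0,0,-1.]);Rd=np.c_[np.cross(yy,z),yy,z];print(R.from_matrix(Rt.T@Rd).as_rotvec())
print(Rt.T@(H-p))
E
```

```text
[[ 0.4514 -0.2007  0.0726]
 [ 0.438  -0.1597  0.0736]
 [ 0.466  -0.2406  0.0735]]
yaw 0.33244030940676916
fence [ 0.68770088 -0.11915776  0.05261574]
[[ 0.927 -0.     0.375]
 [-0.375 -0.001  0.927]
 [ 0.    -1.    -0.001]] [0.23449165 0.57904687 0.21896667]
[8.97412417e-04 8.53548206e-01 4.85447988e-04]
[ 5.91732483e-04 -2.28804415e+00 -1.09389284e-03]
[ 0.49374464  0.14701776 -0.64120275]
```

View pics/chk.png

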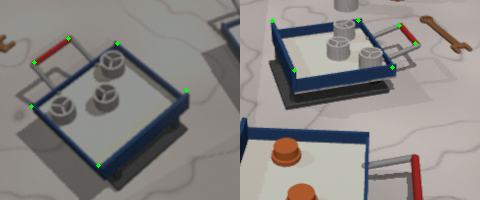

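carry_out --moves "0 0 0 0 -0.02 0 0.05; 0 0 0 0 -0.02 0 0.05; 0 0 0 0.027 0 -0.035 0.05; 0 0 0 0.027 0 -0.035 0.05; 0 0 0 0.027 0 -0.035 0.05; 0 0 0 0.027 0 -0.035 0.05; 0 0 0 0.027 0 -0.035 0.05; 0 0 0 0.027 0 -0.035 0.05; 0 0 0 0.027 0 -0.035 0.05; 0 0 0 0.027 0 -0.035 0.05; 0 0 0 0.027 0 -0.035 0.05; 0 0 0 0.027 0 -0.035 0.05"

```text
time: 1.65
tool_pos: [0.3536, 0.1521, 0.2595]
tcp_rot: [0.694, -0.694, 0.135, -0.135]
wrist_force: [-0.8, 0.8, -0.1]
finger_gap: 0.533
```

carry_out --moves "0 0 0 0.027 0 -0.035 0.05; 0 0 0 0.027 0 -0.035 0.05; 0 0 0 0.027 0 -0.035 0.05; 0 0 0 0.027 0 -0.035 0.05; 0 0 0 0.027 0 -0.035 0.05; 0 0 0 0.027 0 -0.035 0.05; 0 0.14 0 0.027 0 -0.035 0.05; 0 0.14 0 0 0 0 0.05; 0 0.14 0 0 0 0 0.05; 0 0.14 0 0 0 0 0.05; 0 0.14 0 0 0 0 0.05; 0 0.154 0 0 0 0 0.05"

```text
time: 3.15
tool_pos: [0.4366, -0.1445, 0.2594]
tcp_rot: [-0.575, 0.575, -0.412, 0.412]
wrist_force: [0.2, 0.9, -0.1]
finger_gap: 0.533
```

Run:
```python
from h import *
s=bot.observe();cv2.imwrite("pics/w1.png",bot.get_image("wrist")[:,:,::-1]);print(s)
Rt,p=tool(s);H=np.array([.4514,-.2007,.07]);print(Rt.round(3),Rt.T@(H-p),proj("wrist",H,s))
```

```text
{'time': 3.15, 'joints': array([-0.49247821,  0.08514322,  0.79463924,  1.9777449 , -0.06790875,
        1.10525687,  0.65802932]), 'joint_vel': array([-8.23629451e-02,  6.25860288e-03,  8.98768302e-02,  2.38980266e-03,
       -1.06836492e-02,  1.02518138e-03, -1.21624501e+00]), 'joint_efforts': array([ 1.11932606e+00, -3.63502479e+01,  2.15533756e+00, -4.23849320e+01,
        1.24820342e-02,  5.77055791e-02,  4.24242407e+00]), 'tool_pos': array([ 0.43655296, -0.14446187,  0.25938568]), 'tcp_rot': array([-0.57470902,  0.57478818, -0.41196517,  0.41184073]), 'wrist_force': array([ 0.19784949,  0.90921216, -0.11522375]), 'moment': array([-0.04575683,  0.01833378,  0.01338334]), 'finger_gap': 0.5327278044099655}
[[ 0.321 -0.     0.947]
 [-0.947  0.     0.321]
 [-0.    -1.    -0.   ]] [ 0.05804116  0.18938194 -0.00397553] [320.68735331 276.80633681]
```

View pics/w1.png

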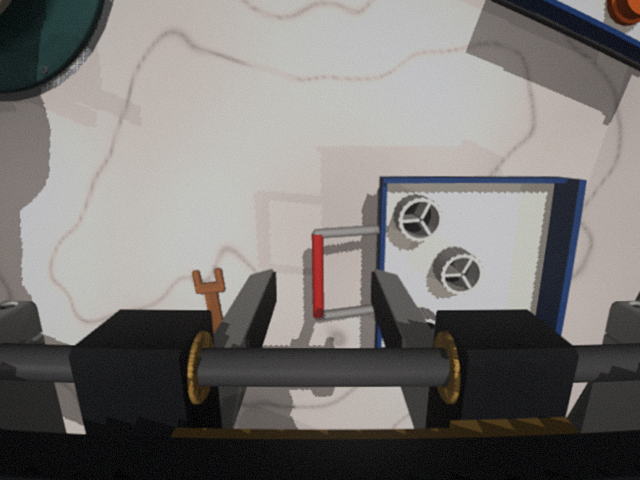

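carry_out --moves "0 0 0 0.02 0 -0.003 0.05; 0 0 0 0.02 0 0 0.05; 0 0 0 0.018 0 0 0.05; 0 0 0 0 0.03 0 0.05; 0 0 0 0 0.03 0 0.05; 0 0 0 0 0.03 0 0.05; 0 0 0 0 0 0 0.05; 0 0 0 0 0 0 0.05"

```text
time: 4.2
tool_pos: [0.4531, -0.2006, 0.1705]
tcp_rot: [0.576, -0.576, 0.41, -0.411]
wrist_force: [0.1, 0.5, 0.5]
finger_gap: 0.533
```

Run:
```python
from h import *
s=bot.observe();im=bot.get_image("wrist")[:,:,::-1];cv2.imwrite("pics/w2.png",im);print(s["joints"].round(3),s["time"])
k,l,st,ce=cv2.connectedComponentsWithStats(redmask(np.ascontiguousarray(im)))
Rt,p=tool(s);H=np.array([.4514,-.2007,.07]);print(Rt.round(3),p,Rt.T@(H-p),proj("wrist",H,s))
for i in range(1,k):
  if st[i,4]>100:
    ys,xs=np.where(l==i);vx,vy,_,_=cv2.fitLine(np.c_[xs,ys].astype(np.float32),2,0,.01,.01).ravel()
    q=onplane("wrist",ce[i],.07,s);a=onplane("wrist",ce[i]+20*np.array([vx,vy]),.07,s)-q
    print(st[i],ce[i],q,np.arctan2(-a[0],a[1]),Rt.T@(q-p),Rt.T@a)
```

```text
[-0.311  0.316  0.791  2.    -0.279  0.933  0.956] 4.2
[[ 0.327  0.001  0.945]
 [-0.945 -0.     0.327]
 [ 0.001 -1.     0.001]] [ 0.45311927 -0.20059988  0.17049222] [-0.00052466  0.10049086 -0.0017213 ] [322.51053626 243.50879523]
[ 312  183   14  117 1608] [318.4738806  240.66915423] [ 0.44778423 -0.19959043  0.07      ] -2.8130105293458247 [-0.00275454  0.10048765 -0.00477623] [ 1.58490773e-02  9.05009089e-06 -6.65764911e-05]
```

View pics/w2.png

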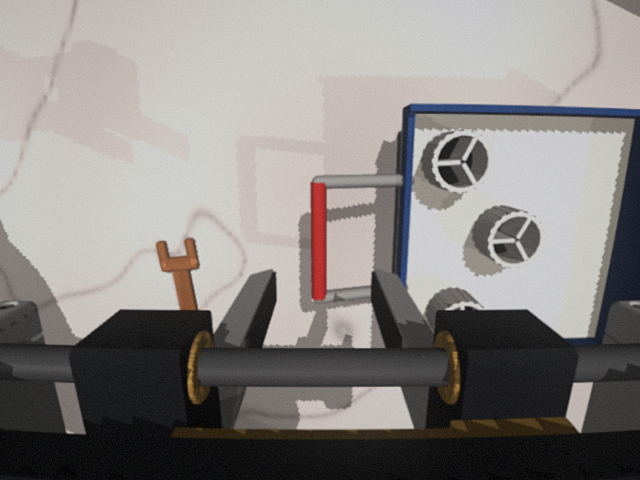

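carry_out --moves "0 0 0 -0.002 0.02 -0.004 0.05; 0 0 0 0 0.025 0 0.05; 0 0 0 0 0.025 0 0.05; 0 0 0 0 0.02 0 0.05; 0 0 0 0 0.013 0 0.05; 0 0 0 0 0 0 0.05; 0 0 0 0 0 0 0.02; 0 0 0 0 0 0 0.02; 0 0 0 0 0 0 0.02" --grip_force 15

```text
time: 5.38
tool_pos: [0.4486, -0.1997, 0.0669]
tcp_rot: [0.576, -0.576, 0.41, -0.411]
wrist_force: [-0.2, -0.4, 0.1]
finger_gap: 0.249
```

Run:
```python
from h import *
s=bot.observe();print(s["joints"].round(3),s["tool_pos"],s["wrist_force"],s["finger_gap"])
for n in("wrist","side"):cv2.imwrite(f"pics/{n}3.png",bot.get_image(n)[:,:,::-1])
```

```text
[-0.195  0.482  0.674  2.081 -0.452  0.724  1.101] [ 0.44855801 -0.19973034  0.06688253] [-0.21102943 -0.40559028  0.1391413 ] 0.24930892313434358
```

View pics/wrist3.png

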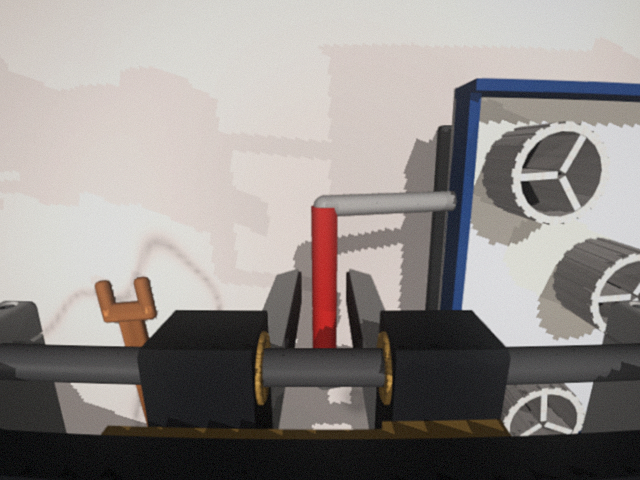

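View pics/side3.png

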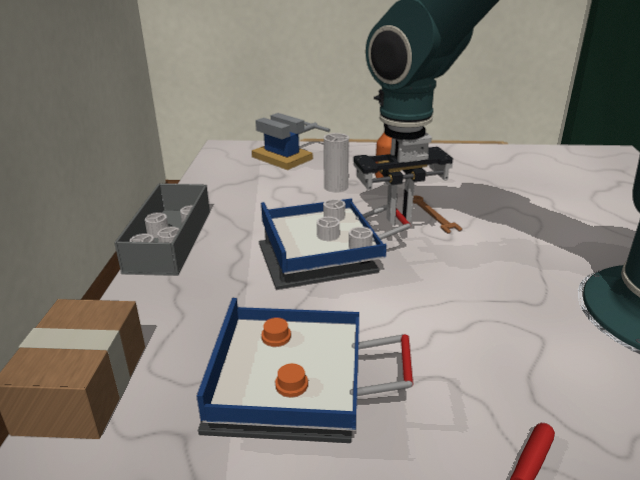

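carry_out --moves "0 0 0 0 0 0 0.008; 0 0 0 0 0 0 0.005; 0 0 0 0 0 0 0.005; 0 0 0 0 0 0 0.005; -0.02 0 0 0 -0.005 0.0004 0.005; -0.02 0 0 0 -0.005 0.0004 0.005; -0.02 0 0 0 -0.005 0.0004 0.005; -0.02 0 0 0 -0.005 0.0004 0.005" --grip_force 25

```text
time: 6.48
tool_pos: [0.4509, -0.1988, 0.0866]
tcp_rot: [-0.552, 0.598, -0.426, 0.394]
wrist_force: [5.3, 1.0, -4.3]
finger_gap: 0.12
```

Run:
```python
from h import *
s=bot.observe();print(s["joints"].round(3),s["tool_pos"],s["wrist_force"],s["finger_gap"],tool(s)[0].round(3))
for n in("side",):cv2.imwrite(f"pics/{n}4.png",bot.get_image(n)[:,:,::-1])
```

```text
[-0.266  0.496  0.73   2.023 -0.367  0.831  1.005] [ 0.45093908 -0.19884199  0.08663601] [ 5.30842272  1.02826328 -4.27237408] 0.12034111980876834 [[ 0.326 -0.075  0.942]
 [-0.945 -0.027  0.325]
 [ 0.    -0.997 -0.08 ]]
```

View pics/side4.png

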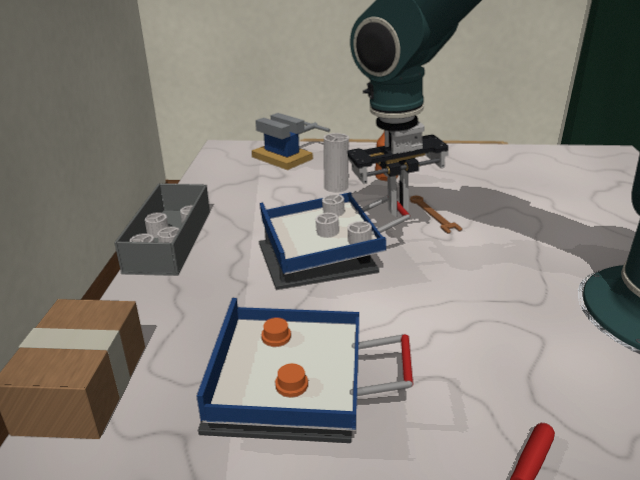

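carry_out --moves "-0.03 0 0 0 -0.0075 0.0006 0.005; -0.03 0 0 0 -0.0075 0.0006 0.005; -0.03 0 0 0 -0.0075 0.0006 0.005; -0.03 0 0 0 -0.0075 0.0006 0.005; -0.03 0 0 0 -0.0075 0.0006 0.005; -0.03 0 0 0 -0.0075 0.0006 0.005"

```text
time: 7.28
tool_pos: [0.4608, -0.1954, 0.1303]
tcp_rot: [-0.496, 0.646, -0.46, 0.354]
wrist_force: [7.5, 1.0, -5.9]
finger_gap: 0.116
```

carry_out --moves "-0.03 0 0 0 -0.0075 0.0006 0.005; -0.03 0 0 0 -0.0075 0.0006 0.005; -0.03 0 0 0 -0.0075 0.0006 0.005; -0.03 0 0 0 -0.0075 0.0006 0.005; -0.03 0 0 0 -0.0075 0.0006 0.005; -0.03 0 0 0 -0.0075 0.0006 0.005; 0 0 0 0 0 0 0.005; 0 0 0 0 0 0 0.005; 0 0 0 0 0 0 0.005; 0 0 0 0 0 0 0.005"

```text
time: 8.52
tool_pos: [0.4778, -0.1895, 0.1711]
tcp_rot: [-0.437, 0.687, -0.49, 0.312]
wrist_force: [6.0, 0.2, -6.0]
finger_gap: 0.118
```

Run:
```python
from h import *
s=bot.observe();print(s["joints"].round(3),s["tool_pos"],s["wrist_force"],s["finger_gap"],tool(s)[0].round(3))
a=bot.get_image("side")[:,:,::-1];b=bot.get_image("scene")[:,:,::-1]
cv2.imwrite("pics/t5.png",np.hstack([cv2.resize(b[150:400,150:400],(400,400)),cv2.resize(a[100:300,220:460],(400,333)).copy() if 0 else cv2.resize(a[80:320,220:460],(400,400))]))
```

```text
[-0.39   0.631  0.817  1.71  -0.163  1.319  0.798] [ 0.47778345 -0.1894932   0.17110642] [ 6.03354467  0.1587069  -6.0297779 ] 0.11825599611484268 [[ 0.326 -0.401  0.856]
 [-0.945 -0.138  0.295]
 [-0.    -0.906 -0.424]]
```

View pics/t5.png

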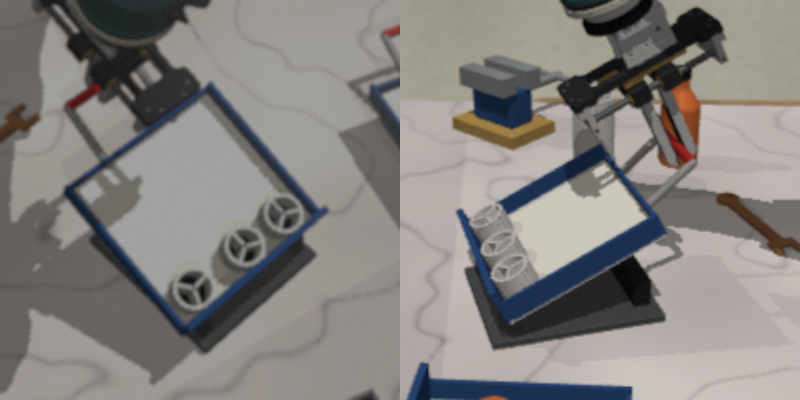

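carry_out --moves "0 0 0 0 0 0 0.005; 0 0 0 0 0 0 0.005; 0 0 0 0 0 0 0.005; 0 0 0 0 0 0 0.005; 0.01 0 0 0 0.0025 -0.0001 0.005; 0.02 0 0 0 0.005 -0.0003 0.005; 0.02 0 0 0 0.005 -0.0003 0.005; 0.02 0 0 0 0.005 -0.0003 0.005; 0.02 0 0 0 0.005 -0.0003 0.005; 0.02 0 0 0 0.005 -0.0003 0.005; 0.02 0 0 0 0.005 -0.0003 0.005; 0.02 0 0 0 0.005 -0.0003 0.005"

```text
time: 10.12
tool_pos: [0.4631, -0.1946, 0.1371]
tcp_rot: [-0.488, 0.652, -0.465, 0.348]
wrist_force: [8.7, 1.4, -6.4]
finger_gap: 0.118
```

carry_out --moves "0.02 0 0 0 0.005 -0.0003 0.005; 0.02 0 0 0 0.005 -0.0003 0.005; 0.02 0 0 0 0.005 -0.0003 0.005; 0.02 0 0 0 0.005 -0.0003 0.005; 0.02 0 0 0 0.005 -0.0003 0.005; 0.02 0 0 0 0.005 -0.0003 0.005; 0.02 0 0 0 0.005 -0.0003 0.005; 0.02 0 0 0 0.005 -0.0003 0.005; 0.02 0 0 0 0.005 -0.0003 0.005; 0.02 0 0 0 0.005 -0.0003 0.005"

```text
time: 11.38
tool_pos: [0.4512, -0.1987, 0.0892]
tcp_rot: [-0.55, 0.6, -0.428, 0.393]
wrist_force: [10.8, 3.0, -4.4]
finger_gap: 0.116
```

Run:
```python
from h import *
s=bot.observe();print(s["time"],s["tool_pos"],s["wrist_force"],s["finger_gap"],tool(s)[0].round(3))
```

```text
11.375 [ 0.45122594 -0.19873846  0.0891651 ] [10.77874841  3.00560263 -4.3562433 ] 0.11645724160766972 [[ 0.326 -0.081  0.942]
 [-0.945 -0.029  0.325]
 [ 0.001 -0.996 -0.087]]
```

carry_out --moves "0.015 0 0 0 0.0037 0 0.005; 0.015 0 0 0 0.0037 0 0.005; 0.015 0 0 0 0.0037 0 0.005; 0.015 0 0 0 0.0037 0 0.005; 0.01 0 0 0 0.0025 0 0.005; 0.01 0 0 0 0.0025 0 0.005; 0 0 0 0 0 0 0.005; 0 0 0 0 0 0 0.005"

```text
time: 12.38
tool_pos: [0.4491, -0.1995, 0.0694]
tcp_rot: [-0.573, 0.579, -0.413, 0.408]
wrist_force: [1.2, 0.1, -4.0]
finger_gap: 0.121
```

Run:
```python
from h import *
s=bot.observe();print(s["time"],s["tool_pos"],s["wrist_force"],s["finger_gap"],tool(s)[0].round(3))
a=bot.get_image("side")[:,:,::-1];b=bot.get_image("scene")[:,:,::-1]
cv2.imwrite("pics/t6.png",np.hstack([cv2.resize(b[150:400,150:400],(400,400)),cv2.resize(a[80:320,220:460],(400,400))]))
```

```text
12.375 [ 0.44912346 -0.19948186  0.06938448] [ 1.16845364  0.09140502 -4.04618618] 0.12083561603667604 [[ 0.326 -0.01   0.945]
 [-0.945 -0.003  0.326]
 [ 0.    -1.    -0.01 ]]
```

View pics/t6.png

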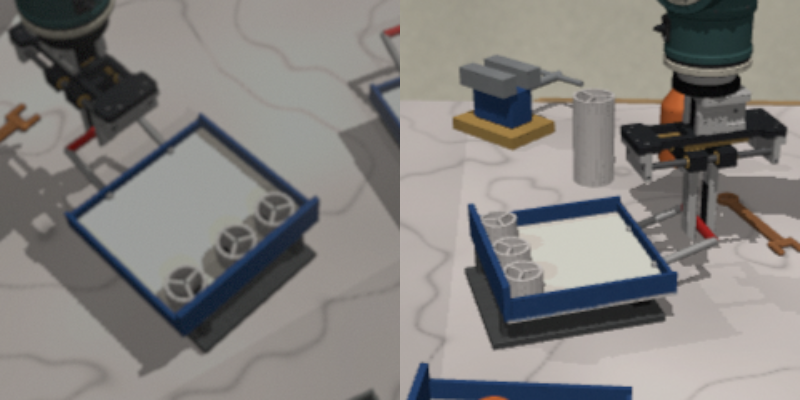

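carry_out --moves "0.005 0 0 0 0.0012 0 0.005; 0.005 0 0 0 0.0012 0 0.005; 0 0 0 0 0.001 0 0.005; 0 0 0 0 0 0 0.005"

```text
time: 12.98
tool_pos: [0.449, -0.1996, 0.0664]
tcp_rot: [0.576, -0.576, 0.411, -0.41]
wrist_force: [-6.8, 0.2, 15.7]
finger_gap: 0.119
```

carry_out --moves "0 0 0 0 -0.0008 0 0.005; 0 0 0 0 0 0 0.02; 0 0 0 0 0 0 0.04; 0 0 0 0 0 0 0.05; 0 0 0 0 0 0 0.05; 0 0 0 0 -0.02 0 0.05; 0 0 0 0 -0.03 0 0.05; 0 0 0 0 -0.03 0 0.05; 0 0 0 0 -0.03 0 0.05; 0 0 0 0 -0.03 0 0.05; 0 0 0 0 0 0 0.05; 0 0 0 0 0 0 0.05"

```text
time: 14.48
tool_pos: [0.4492, -0.1991, 0.2063]
tcp_rot: [0.576, -0.576, 0.411, -0.41]
wrist_force: [-0.8, -0.1, -0.3]
finger_gap: 0.53
```

Run:
```python
from h import *
s=bot.observe();print(s["time"],s["tool_pos"],s["wrist_force"],s["finger_gap"])
a=np.ascontiguousarray(bot.get_image("side")[:,:,::-1]);b=np.ascontiguousarray(bot.get_image("scene")[:,:,::-1])
y=.3324;X=np.array([np.cos(y),np.sin(y),0]);Y=np.array([-X[1],X[0],0]);H=np.array([.449,-.2,.07]);F=H+.25*X-[0,0,.02]
big=[]
for n,i in(("scene",b),("side",a)):
  S=cv2.resize(i,None,fx=2,fy=2)
  for dx,dy,z in((0,100,.038),(0,-100,.038),(-180,-100,.014),(-180,100,.014),(-250,-40,.02),(-250,40,.02)):
    p=2*proj(n,F+X*dx/1e3+Y*dy/1e3+[0,0,z]);cv2.circle(S,tuple(int(v) for v in p.round()),2,(0,255,0),-1)
  # expected band of top axis limits
  for dx,c in((-22,(255,0,255)),(-36,(0,0,255))):
    p=[2*proj(n,F+X*dx/1e3+Y*dy+[0,0,.03]) for dy in(-.09,.09)]
    cv2.line(S,*[tuple(int(v) for v in q.round()) for q in p],c,1)
  big.append(S)
cv2.imwrite("pics/t7.png",np.hstack([big[0][360:760,330:730],big[1][350:750,460:860]]))
```

```text
14.475 [ 0.44917746 -0.19909332  0.206284  ] [-0.81837087 -0.1057656  -0.27430001] 0.5295287838614136
```

View pics/t7.png

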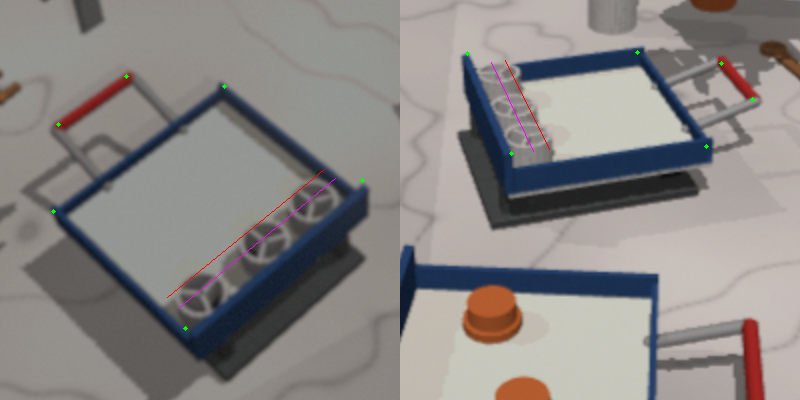

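```bash
python3 -c "
from plant import bot
print(bot.finish_job())"
```

```text
the job is handed in; nothing more can be done
None
```

I gripped the sleeve tray by its red handle and tilted it to about 0.43 rad (25°) by the tool's measured angle. I held it there for about a second, lowered it slowly back to its stand and let go. The job was handed in at about 14.6 s, and it reports no verdict.

- **Sleeves:** the last scene and side pictures show all three upright in one row. Their hubs lie on or near the line for a sleeve touching the fence. I read this by eye against drawn lines, with no computed position for each sleeve.
- **Trays:** the sleeve tray's corners match the level position I expected, and the cap tray never moved in any picture.
- **Forces:** readings at the ends of the moves peaked at about 17 N. That was a light press of the tray onto its stand, which I backed off before opening the fingers. I saw no contact between the gripper and the sleeves.
- **Measurement gap:** the first handle estimates from the cameras differed by up to about 4 mm. I took a value between them, and the grasp was clean.

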